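# Seat the drill-jig plate over its hidden locating pins and hold it down

## Robot

A 6-joint arm with a two-finger parallel gripper is mounted at the origin on a cart in front of the work surface, level with it; the furniture and walls round the work are solid. World frame = base frame: x ahead of the robot, y to its left, z up, the work surface at z = 0. Lengths are in m, angles in rad, forces in N, time in s.
With the tool pointing down it reaches from about 0.375 to 0.9 m from the base axis. Payload 3.1 kg.
Tool frame: the origin (TCP) lies midway between the tips of the shut fingers; the grasp point (between the pads) lies 19 mm behind it; z points along the fingers, y is the line along which they close (so a half turn about z gives the same grasp; the last joint's range is limited). The gripper opens to 85 mm and grips with 20 to 120 N. Pads are 22 mm wide; open, the fingers measure 114 mm over their backs; the gripper's body (76 mm by 85 mm) begins 54 mm behind the grasp point. The pads swing forward as they close: fully open they stand 13 mm farther back than shut.
Start: joints at [1.091, 0.527, 1.433, -0, 1.181, -0.178], TCP at [0.185, 0.597, 0.231] pointing down, gripper open.
Joint ranges: [-3.08, 3.08], [-0.75, 2.2], [0.22, 2.44], [-1.43, 4.57], [0, 2.65], [-2.85, 2.85]. Speed limits (rad/s): [2.79, 2.79, 3.14, 3.14, 3.14, 3.14].

## Interface

Orientations are given as a unit quaternion [x, y, z, w].
In Python, from station import manip gives the robot as it stands.
- The arm moves only by the tool step_arm, never from a script. Its argument "targets" is text: rows parted by semicolons, each of 4 numbers parted by spaces: the shift along the tool's x, y, z in mm, then the turn about the tool's z in degrees. A call has 1 to 12 rows; each row is the pose to reach, as a shift and turn from the pose commanded when the call began, along the tool's axes at that moment; what a row does not reach only later rows make up. A row lasts 1/10 s, in which the tool goes at most 50 mm and 8.59 degrees, less where a joint would pass 70% of its speed; a pose out of reach is approached as far as the arm can. A call with a gripper value outside its range is refused whole. "gripper" is the closure, from 0 (fully open) to 1 (shut), set as the call begins (left out, the last holds). The fingers move at their own pace and stop on an object; "squeeze" is the grip in N (left out, the last holds). Time passes only in rows, so rows that repeat a pose let the fingers close. It gives the time, the measured TCP pose, the force, the opening and the grip force at its end, in the units of the state.
- manip.sense(): the state, without advancing time (a new reading comes with each control period).
- manip.snapshot(name): name is "side" or "top"; returns the picture (384x512x3 uint8, red, green, blue); there is no depth.
- manip.get_calibration(name): a dict with "fov_y" (degrees; the focal length in pixels is half the picture's height over the tangent of half this angle, whatever the lens; pixels are square), "cx", "cy" (the principal point, pixels), "extrinsics" (4x4, takes a point from camera to world coordinates). Camera axes: x right, y down, z forward; pixel columns grow to the right and rows downward; lengths in m; the calibration is good to about 2 mm. A picture is of the moment at which its call begins. get_calibration takes no time and is no camera call.
- manip.sign_off(): hands the job in; it is judged then, once.
Trained networks look in the newest picture that a camera, given by its name, has taken for a name from the list of things; names that differ only in an ending like _2 or _b are one class to them, and where a whole thing is asked for, a point or a joint stands for the part that bears it (a point fixed in the world has none). Each returns a list of dicts, best first, with "p" (0 to 1); they miss things now and then, are a little off and sometimes report something else, mostly with a low value. They report only what shows in the picture. A call takes as long as a camera call.
- manip.recognise(camera, query): "position" ([column, row] in pixels, amid what is visible of it).
- manip.masks_of(camera, query): "pixels" (384x512 bool, what is visible of it) and "position" ([column, row] in pixels, amid what is visible of it).
- manip.mark_of(camera, query): "position" ([column, row] in pixels: a listed point, or the origin of a listed thing).
The state is a dict: "t": time; "q": joint angles; "qd": joint speeds; "tau": joint torques, N m; "tcp_pos": TCP position; "tool_rot": TCP orientation; "force": force on the tool from outside, world axes, zero at the start; "ft_torque": the same for the moment, N m; "finger_gap": opening from 0.0 (shut) to 1.0 (fully open); "gripper_force": force on a finger pad.
Only numpy, scipy, OpenCV 4.12 (cv2) and the standard library are available. Lean on these libraries where they do the work, as an engineer would, in place of code of your own. Each camera call takes 0.05 s, during which the arm holds its last target. There are 200 camera calls.

## Task

Take the loose jig plate by the block on its top and lay it flat between the rails of the fixture, at the open front end of its travel, so that it rides on the tips of the two locating pins; then slide it along the channel towards the end stop until the holes in its underside drop over the pins, which it hides. Press it down against the sprung lifter bars until it sits fully home on the channel floor, and finish while still holding it pressed down there, without letting go. Leave the other things on the bench where they are.

Things in the scene. Friction and masses are not known exactly. Their poses are not given: they have to be found in the camera images.
- plate_block (a point): Centre of the 28 x 28 x 52 mm steel grip block standing on the middle of the loose aluminium jig plate (140 x 60 x 20 mm in x, y, z; about 0.4 kg; four drill bushes on top): 46 mm above the plate's underside, 26 mm above its top face. x along the 140 mm, z up. The underside has two blind holes 15 mm across, 16 mm deep, at x = +38 and -38 mm. Same when turned by half a turn.
- channel (a point): Centre of the channel floor of the fixture fixed on the bench (base 236 x 112 x 12 mm; floor 12 mm above the bench). x along the channel to the end stop, away from the robot; front end open; z up. A plate home on the floor has its block centre at z = 46 mm here. The middle of the pin pair can be anywhere from x = -8 to +8 mm; its place differs each time, is not reported and stays.
- front (a point): Front end of the plate's travel, on the channel floor 20 mm in front of the channel's centre (axes as the channel's). A plate laid with its centre here (within 4 mm) rides on the tips of the two pins, underside 12 mm above the floor. Pins: steel, on the centre line 76 mm apart, 10 mm across, 12 mm high above the floor, the last 2.5 mm tapered to 5 mm; hidden by the plate while it slides.
- stop (a point): Foot of the end stop's inner face, on the channel floor, 100 mm behind the channel's centre; the stop is 18 mm high. The two rails (200 mm long) leave a channel 63 mm wide; inner faces upright to 18 mm above the floor, then sloping outwards at 45 degrees to ridges 24 mm above the floor, 75 mm apart.
- lifter (a joint): How far the two sprung lifter bars (160 x 8 mm, moving together, at y = +21 and -21 mm in the channel) are pressed down, m. 0: tops 5 mm above the floor; 0.005: level with the floor, plate fully home. A plate just dropped over the pins lies on the bars 5 mm above the floor. Spring force 7 N up, 13 N when home: an unheld plate rises.
- vial_mid (a point): Small amber sample bottle with a screw cap, 32 x 32 x 60 mm, upright; its centre. A bystander.
- adapter_mid (a point): Black turned steel sleeve, 35 x 35 x 64 mm, upright; its centre. A bystander.
- connector_mid (a point): Black round cable connector, 62 x 21 x 22 mm, lying; its centre. A bystander.
- driver_mid (a point): Screwdriver, 185 x 26 x 24 mm, lying; its centre. A bystander.

How it is judged:
By the outcome, as a careful person would: the job done as asked, in the order asked, and still so for the second after the job is handed in, while the arm keeps its last pose, push and grip.
It also fails if it takes over 48 s, if anything falls off the work surface, if the arm or the gripper's body presses on something with over 40 N, if the wrist force passes 120 N, or if a joint passes its speed limit or range.

## Working session

There is one attempt and no reset: what is moved stays moved. The work goes in short steps, Python scripts to look and compute and a tool call to move; the robot and the scene stay as the last step left them, time stands still between calls to the robot, and variables do not carry over. Pictures are saved under pics/ and viewed, at most 10 in all, crops included, and the job is handed in when it is done.

Besides the shell and the picture viewer there is one more tool, called after "Emit:" by a JSON object that holds its "name" and its "arguments", one argument or row to a line. step_arm: Moves the arm, as the interface text tells. Its arguments: {"type":"object","properties":{"targets":{"type":"string"},"gripper":{"type":"number"},"squeeze":{"type":"number"}},"required":["targets"]}

```bash
mkdir -p pics; cat > h.py <<'E'
import numpy as np, cv2
from station import manip
def cal(n):
    c=manip.get_calibration(n); f=192/np.tan(np.radians(c['fov_y'])/2)
    return f,c['cx'],c['cy'],np.array(c['extrinsics'])
def ray(n,p):
    f,cx,cy,T=cal(n); d=T[:3,:3]@np.array([(p[0]-cx)/f,(p[1]-cy)/f,1]); return T[:3,3],d/np.linalg.norm(d)
def tri(obs):
    A=np.zeros((3,3));b=np.zeros(3);R=[]
    for n,p in obs:
        o,d=ray(n,p);M=np.eye(3)-np.outer(d,d);A+=M;b+=M@o;R.append((o,d))
    x=np.linalg.solve(A,b); return x,[np.linalg.norm((np.eye(3)-np.outer(d,d))@(x-o)) for o,d in R]
def onz(n,p,z):
    o,d=ray(n,p); return o+d*(z-o[2])/d[2]
def proj(n,X):
    f,cx,cy,T=cal(n); c=T[:3,:3].T@(np.asarray(X)-T[:3,3]); return np.array([cx+f*c[0]/c[2],cy+f*c[1]/c[2]])
def snap(n,fn=None):
    im=manip.snapshot(n)
    if fn: cv2.imwrite('pics/'+fn,im[:,:,::-1])
    return im
E
python3 - <<'E'
from h import *
np.set_printoptions(precision=4,suppress=True)
for n in('side','top'):
    print(n,manip.get_calibration(n)); snap(n,n+'0.png')
for q in ['plate_block','channel','front','stop','vial_mid','adapter_mid','connector_mid','driver_mid']:
    o=[]
    for n in('side','top'):
        r=manip.mark_of(n,q); print(q,n,[(np.round(a['position'],1),round(a['p'],2)) for a in r[:2]])
        if r:o.append((n,r[0]['position']))
    if len(o)==2: print(tri(o))
s=manip.sense();print(s)
E
```

```text
side {'fov_y': 53.42404822960024, 'cx': 258.9621770752385, 'cy': 190.86094708026903, 'extrinsics': array([[ 0.9732, -0.1109,  0.2013,  0.3322],
       [-0.2298, -0.4562,  0.8597, -1.1642],
       [-0.0035, -0.8829, -0.4695,  0.7016],
       [ 0.    ,  0.    ,  0.    ,  1.    ]])}
top {'fov_y': 56.76081845357597, 'cx': 260.0748448258873, 'cy': 186.34556101622906, 'extrinsics': array([[ 0.012 , -0.9835,  0.1804,  0.4022],
       [-0.9996, -0.0073,  0.0265, -0.0464],
       [-0.0247, -0.1807, -0.9832,  1.1343],
       [ 0.    ,  0.    ,  0.    ,  1.    ]])}
plate_block side [(array([251.5, 230.4]), 0.86)]
plate_block top [(array([320. , 210.9]), 0.64)]
(array([ 0.5303, -0.2026,  0.0412]), [np.float64(0.0029012147937041233), np.float64(0.0029012147937040418)])
channel side [(array([230.2, 185.1]), 0.73)]
channel top [(array([207.9, 210.6]), 0.78)]
(array([0.5257, 0.1468, 0.0255]), [np.float64(0.0012337034968496843), np.float64(0.001233703496849542)])
front side [(array([224.7, 183.3]), 0.83)]
front top [(array([207.7, 217.6]), 0.92)]
(array([0.5034, 0.1445, 0.037 ]), [np.float64(0.000384
[... 846 characters left out ...]
loat64(0.004464774173217253)])
driver_mid side [(array([216.4, 168.3]), 0.52)]
driver_mid top [(array([148.3, 224.6]), 0.55)]
(array([0.4886, 0.3352, 0.0165]), [np.float64(0.006802722625342571), np.float64(0.006802722625342573)])
{'t': 0.9, 'q': array([ 1.0915,  0.5275,  1.4327,  0.    ,  1.1814, -0.1785]), 'qd': array([-0.0003,  0.0004, -0.0004,  0.0005, -0.0021, -0.0009]), 'tau': array([ -0.0006, -44.231 , -17.8426,  -0.0002,   0.0007,   0.    ]), 'tcp_pos': array([0.1851, 0.597 , 0.2313]), 'tool_rot': array([0.1498, 0.9887, 0.    , 0.    ]), 'force': array([-0.1076, -0.004 , -0.0079]), 'ft_torque': array([-0.0274,  0.0346,  0.0577]), 'gripper_force': 0.0, 'finger_gap': 1.0037303105712474}
```

View pictures.

```bash
python3 - <<'E'
import cv2
t=cv2.imread('pics/top0.png');s=cv2.imread('pics/side0.png')
cv2.imwrite('pics/topc.png',cv2.resize(t[140:280,130:350],None,fx=3.6,fy=3.6,interpolation=cv2.INTER_CUBIC))
cv2.imwrite('pics/sidec.png',cv2.resize(s[140:290,160:360],None,fx=4,fy=4,interpolation=cv2.INTER_CUBIC))
E
```

```text
(no output)
```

View pics/topc.png

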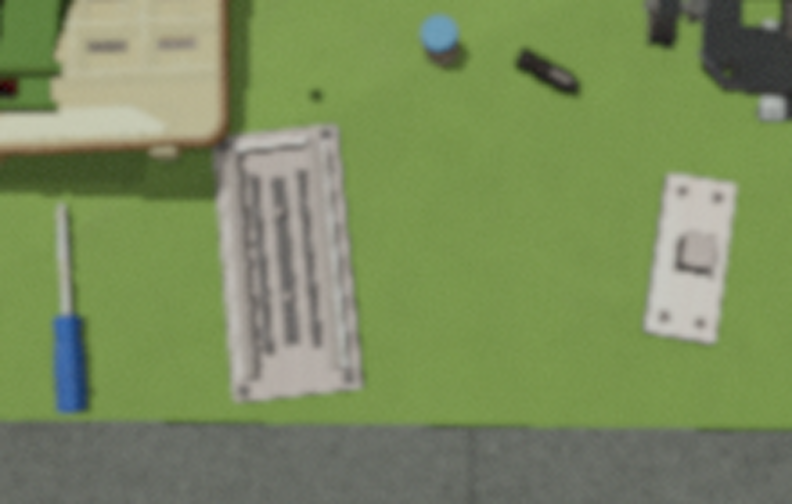

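View pics/sidec.png

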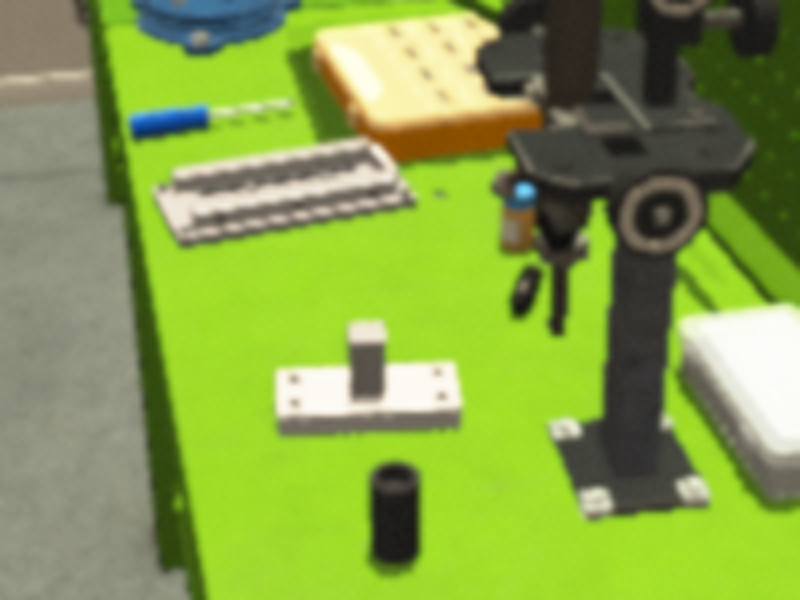

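```bash
cat > fit.py <<'E'
from h import *
from scipy.optimize import minimize
S=4
def box(x0,x1,y0,y1,z0,z1): return np.array([[x,y,z] for x in(x0,x1) for y in(y0,y1) for z in(z0,z1)])
PLATE=[box(-.07,.07,-.03,.03,-.046,-.026),box(-.014,.014,-.014,.014,-.026,.026)]
FIX=[box(-.118,.118,-.056,.056,0,.012),box(-.1,.118,-.05,.05,.012,.03)]
def place(P,x,y,z,a):
    c,s=np.cos(a),np.sin(a); return P@np.array([[c,s,0],[-s,c,0],[0,0,1]])+[x,y,z]
def sil(n,parts,pose):
    m=np.zeros((384*S,512*S),np.uint8)
    for P in parts:
        q=np.array([proj(n,X) for X in place(P,*pose)])
        h=cv2.convexHull(((q+.5)*S*16).astype(np.int32)); cv2.fillConvexPoly(m,h,255,shift=4)
    return cv2.resize(m,(512,384),interpolation=cv2.INTER_AREA)/255.
def fit(masks,parts,p0,free):
    p0=np.array(p0,float)
    def full(v): p=p0.copy(); p[free]=v; return p
    def cost(v):
        return sum(np.abs(sil(n,parts,full(v))-m)[w>0].sum()/m.sum() for n,m,w in masks)
    v0=p0[free]; k=len(v0); st=np.array([.008,.008,.008,.06])[free]
    r=minimize(cost,v0,method='Nelder-Mead',options=dict(initial_simplex=np.vstack([v0]+[v0+st*np.eye(k)[i] for i in range(k)]),xatol=1e-5,fatol=1e-4,maxiter=200))
    return full(r.x),r.fun
def nongreen(im):
    hsv=cv2.cvtColor(im,cv2.COLOR_RGB2HSV); return (hsv[:,:,1]<110).astype(float)
E
cat > m1.py <<'E'
from fit import *
np.set_printoptions(precision=4,suppress=True)
P=lambda pts,o,f:[np.array(p)/f+o for p in pts]
tc=P([(234,402),(362,385),(336,127),(218,143)],(130,140),3.6); pc=P([(668,173),(737,183),(714,343),(645,331)],(130,140),3.6)
for nm,cs,z in(('fix',tc,.012),('plate',pc,.02)): print(nm,np.array([onz('top',p,z) for p in cs]))
ims={n:cv2.imread('pics/%s0.png'%n)[:,:,::-1].copy() for n in('top','side')}
def win(parts,pose,n,m=6): return cv2.dilate((sil(n,parts,pose)>0).astype(np.uint8),np.ones((2*m+1,)*2))
for nm,parts,p0,marg in(('plate',PLATE,[.53,-.203,.046,-.1],9),('fix',FIX,[.52,.147,0,.09],7)):
    for sub in(('top','side'),('top',),('side',)):
        ms=[]
        for n in sub:
            w=win(parts,p0,n,marg); ms.append((n,nongreen(ims[n])*w,w))
        print(nm,sub,*fit(ms,parts,p0,[0,1,3]))
    if nm=='plate': print('z free',*fit([(n,nongreen(ims[n])*win(parts,p0,n,marg),win(parts,p0,n,marg)) for n in('top','side')],parts,p0,[0,1,2,3]))
print(onz('side',(160+650/4,140+465/4),0))
E
python3 m1.py
```

```text
fix [[0.3994 0.1845 0.012 ]
 [0.4152 0.0737 0.012 ]
 [0.6437 0.1033 0.012 ]
 [0.6283 0.2093 0.012 ]]
plate [[ 0.6025 -0.1926  0.02  ]
 [ 0.594  -0.2529  0.02  ]
 [ 0.4543 -0.2296  0.02  ]
 [ 0.4639 -0.1706  0.02  ]]Traceback (most recent call last):
  File "m1.py", line 13, in <module>
    print(nm,sub,*fit(ms,parts,p0,[0,1,3]))
                  ~~~^^^^^^^^^^^^^^^^^^^^^
  File "fit.py", line 21, in fit
    r=minimize(cost,v0,method='Nelder-Mead',options=dict(initial_simplex=np.vstack([v0]+[v0+st*np.eye(k)[i] for i in range(k)]),xatol=1e-5,fatol=1e-4,maxiter=200))
    res = _minimize_neldermead(fun, x0, args, callback, bounds=bounds,
                               **options)
    fsim[j] = func(sim[j])
              ~~~~^^^^^^^^
    fx = function(np.copy(x), *(wrapper_args + args))
  File "fit.py", line 19, in cost
    return sum(np.abs(sil(n,parts,full(v))-m)[w>0].sum()/m.sum() for n,m,w in masks)
  File "fit.py", line 19, in <genexpr>
    return sum(np.abs(sil(n,parts,full(v))-m)[w>0].sum()/m.sum() for n,m,w in masks)
                      ~~~^^^^^^^^^^^^^^^^^
  File "fit.py", line 12, in sil
    q=np.array([proj(n,X) for X in place(P,*pose)])
                ~~~~^^^^^
  File "h.py", line 16, in proj
    f,cx,cy,T=cal(n); c=T[:3,:3].T@(np.asarray(X)-T[:3,3]); return np.array([cx+f*c[0]/c[2],cy+f*c[1]/c[2]])
              ~~~^^^
  File "h.py", line 4, in cal
    c=manip.get_calibration(n); f=192/np.tan(np.radians(c['fov_y'])/2)
ValueError: time passes only in moves, steps and waits
```

```bash
sed -i '1s/$/, functools/; s/^def cal(n)/@functools.cache\ndef cal(n)/' h.py; sed -i 's/.046,-.1\]/.046,-.16]/; s/0,.09\]/0,.12]/' m1.py; python3 m1.py
```

```text
fix [[0.3994 0.1845 0.012 ]
 [0.4152 0.0737 0.012 ]
 [0.6437 0.1033 0.012 ]
 [0.6283 0.2093 0.012 ]]
plate [[ 0.6025 -0.1926  0.02  ]
 [ 0.594  -0.2529  0.02  ]
 [ 0.4543 -0.2296  0.02  ]
 [ 0.4639 -0.1706  0.02  ]]
plate ('top', 'side') [ 0.5318 -0.2064  0.046  -0.162 ] 0.28839732179920063
plate ('top',) [ 0.5306 -0.2117  0.046  -0.1466] 0.13867957779138143
plate ('side',) [ 0.532  -0.2019  0.046  -0.1631] 0.06676309868209579
z free [ 0.5309 -0.2095  0.0517 -0.1593] 0.2034126472215202
fix ('top', 'side') [0.523  0.1506 0.     0.1209] 0.3219337223375265
fix ('top',) [0.523  0.1457 0.     0.1199] 0.13224492381766922
fix ('side',) [0.5256 0.1588 0.     0.1312] 0.1078381648517395
[ 0.721 -0.325  0.   ]
```

```bash
cat >> h.py <<'E'
def rot():
    from scipy.spatial.transform import Rotation
    return Rotation.from_quat(manip.sense()['tool_rot']).as_matrix()
def move(x,y,z,yaw,verbose=True):
    """tool shift (mm) and turn (deg) from the measured pose; yaw: tool y along channel/plate y (deg)"""
    s=manip.sense();R=rot(); d=R.T@(np.array([x,y,z])-s['tcp_pos'])*1000
    a=np.degrees(np.arctan2(R[1,1],R[0,1])); t=(yaw+90-a+90)%180-90
    print('t',s['t'],'tool shift',np.round(d,1),'turn',round(-t,2),'q',np.round(s['q'],2),'tcp',np.round(s['tcp_pos'],4),'F',np.round(s['force'],1),'gap',round(s['finger_gap'],3))
E
python3 -c "
from h import *
move(.46,.2,.22,-9.2);move(.531,-.208,.15,-9.2)"
```

```text
t 0.9 tool shift [-380.1 -297.7   11.3] turn -8.04 q [ 1.09  0.53  1.43  0.    1.18 -0.18] tcp [0.1851 0.597  0.2313] F [-0.1 -0.  -0. ] gap 1.004
t 0.9 tool shift [-568.8 -666.3   81.3] turn -8.04 q [ 1.09  0.53  1.43  0.    1.18 -0.18] tcp [0.1851 0.597  0.2313] F [-0.1 -0.  -0. ] gap 1.004
```

Emit:
{"name": "step_arm", "arguments": {
  "targets": "-380 -298 11 -8;-380 -298 11 -8;-380 -298 11 -8;-380 -298 11 -8;-380 -298 11 -8;-380 -298 11 -8;-380 -298 11 -8;-380 -298 11 -8;-380 -298 11 -8;-569 -666 81 -8;-569 -666 81 -8;-569 -666 81 -8",
  "gripper": 0
}}

```text
t: 2.1
tcp_pos: [0.4717, 0.0799, 0.1975]
tool_rot: [0.08, 0.997, 0.0, 0.001]
force: [0.6, 0.0, -0.1]
finger_gap: 1.0
gripper_force: 0.0
```

Emit:
{"name": "step_arm", "arguments": {
  "targets": "0 0 0 0"
}}

```text
t: 2.2
tcp_pos: [0.4729, 0.0764, 0.1969]
tool_rot: [0.084, 0.996, -0.001, 0.0]
force: [-0.0, 1.1, 0.6]
finger_gap: 0.998
gripper_force: 0.0
```

```bash
python3 -c "
from h import *
move(.531,-.208,.13,-9.2)"
```

```text
t 2.2 tool shift [-105.  -270.5   67.5] turn -0.49 q [-0.07  0.38  1.83 -0.    0.93 -1.47] tcp [0.4729 0.0764 0.1969] F [-0.   1.1  0.6] gap 0.998
```

Emit:
{"name": "step_arm", "arguments": {
  "targets": "-105 -270 67 0;-105 -270 67 0;-105 -270 67 0;-105 -270 67 0;-105 -270 67 0;-105 -270 67 0;-105 -270 67 0;-105 -270 67 -0.4;-105 -270 67 -0.4"
}}

```text
t: 3.1
tcp_pos: [0.531, -0.1999, 0.1305]
tool_rot: [0.076, 0.997, 0.0, -0.001]
force: [-0.3, -0.5, 0.1]
finger_gap: 0.998
gripper_force: 0.0
```

```bash
python3 -c "
from h import *
a=snap('side');b=snap('top');X=manip.sense()['tcp_pos']
p=proj('side',X);q=proj('top',X);print(p,q)
cv2.circle(a,tuple(np.int32(np.round(p))),1,(255,0,0),-1);cv2.circle(b,tuple(np.int32(np.round(q))),1,(255,0,0),-1)
f=lambda im,c:cv2.resize(im[c[1]-50:c[1]+70,c[0]-50:c[0]+50],None,fx=4,fy=4,interpolation=cv2.INTER_CUBIC)
cv2.imwrite('pics/hov.png',np.hstack([f(a,(250,210)),f(b,(320,210))])[:,:,::-1])
move(.531,-.208,.03,-9.2)"
```

```text
[250.24756071 204.89762529] [323.50258356 205.97551328]
t 3.2 tool shift [ -1.1  -8.4 100.8] turn 0.48 q [-0.56  0.59  1.67  0.    0.89 -1.98] tcp [ 0.5312 -0.1996  0.1308] F [-0.8  0.8  0.5] gap 1.0
```

View pics/hov.png

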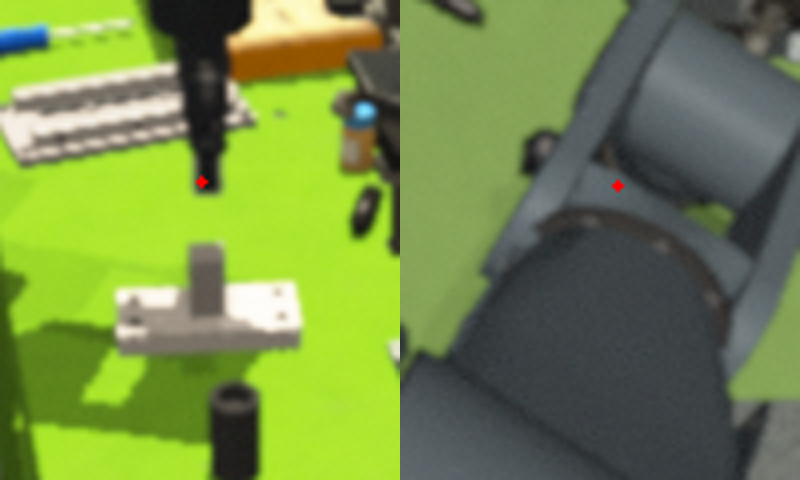

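Emit:
{"name": "step_arm", "arguments": {
  "targets": "-1 -6 50 0.5;-1 -6 80 0.5;-1 -6 101 0.5;-1 -6 101 0.5;-1 -6 101 0.5"
}}

```text
t: 3.7
tcp_pos: [0.5317, -0.2066, 0.0299]
tool_rot: [0.081, 0.997, 0.0, -0.0]
force: [0.7, 0.7, 0.9]
finger_gap: 1.0
gripper_force: 0.0
```

Emit:
{"name": "step_arm", "arguments": {
  "targets": "0 0 0 0;0 0 0 0;0 0 0 0;0 0 0 0",
  "gripper": 1,
  "squeeze": 30
}}

```text
t: 4.1
tcp_pos: [0.532, -0.2082, 0.0304]
tool_rot: [0.081, 0.997, -0.001, 0.001]
force: [-0.4, -3.2, 2.7]
finger_gap: 0.334
gripper_force: 1.4
```

```bash
python3 -c "
from h import *
move(.531,-.206,.03,-9.2)
print(manip.sense()['ft_torque'],manip.sense()['gripper_force'])"
```

```text
t 4.1 tool shift [1.3 2.  0.4] turn -0.11 q [-0.57  0.75  1.71 -0.    0.68 -1.98] tcp [ 0.532  -0.2082  0.0304] F [-0.4 -3.2  2.7] gap 0.334
[-0.39004808  0.06972141  0.02697602] 1.4332341402769089
```

Emit:
{"name": "step_arm", "arguments": {
  "targets": "0 0 0 0;0 0 0 0;0 0 0 0;0 0 0 0",
  "squeeze": 80
}}

```text
t: 4.5
tcp_pos: [0.5322, -0.2083, 0.0305]
tool_rot: [0.081, 0.997, -0.001, 0.001]
force: [-0.3, -2.0, 4.9]
finger_gap: 0.321
gripper_force: 80.1
```

Emit:
{"name": "step_arm", "arguments": {
  "targets": "0 0 -20 0;0 0 -60 0;0 0 -110 0;0 0 -110 0;0 0 -110 0;0 0 -110 0"
}}

```text
t: 5.1
tcp_pos: [0.5297, -0.2065, 0.1376]
tool_rot: [0.081, 0.997, 0.001, -0.002]
force: [-0.3, -0.8, -4.6]
finger_gap: 0.319
gripper_force: 80.0
```

```bash
python3 -c "
from h import *
c,s=np.cos(.12),np.sin(.12)
print(c,s)
t=np.array([.523,.149])-.02*np.array([c,s])
move(t[0],t[1],.14,6.9)
print(manip.sense()['ft_torque'],manip.sense()['gripper_force'])"
```

```text
0.9928086358538663 0.11971220728891936
t 5.1 tool shift [ 83.5 344.1  -1.4] turn -16.24 q [-0.57  0.58  1.66  0.    0.91 -1.98] tcp [ 0.5297 -0.2065  0.1376] F [-0.3 -0.8 -4.6] gap 0.319
[ 0.06977267 -0.01394126 -0.00616628] 79.95624303817749
```

Emit:
{"name": "step_arm", "arguments": {
  "targets": "41 172 0 -8;83 344 0 -16;83 344 0 -16;83 344 0 -16;83 344 0 -16;83 344 0 -16;83 344 0 -16;83 344 0 -16;83 344 0 -16;83 344 0 -16;83 344 0 -16"
}}

```text
t: 6.2
tcp_pos: [0.5053, 0.1438, 0.1387]
tool_rot: [-0.057, 0.998, -0.0, -0.001]
force: [0.1, -0.4, -4.1]
finger_gap: 0.315
gripper_force: 81.2
```

Emit:
{"name": "step_arm", "arguments": {
  "targets": "0 0 30 0;0 0 50 0;0 0 50 0;0 0 50 0"
}}

```text
t: 6.6
tcp_pos: [0.5056, 0.1442, 0.0894]
tool_rot: [-0.057, 0.998, -0.0, -0.0]
force: [0.8, 0.4, -4.1]
finger_gap: 0.314
gripper_force: 81.0
```

```bash
cat > look.py <<'E'
from fit import *
import sys
np.set_printoptions(precision=4,suppress=True)
k=sys.argv[1]
a=snap('side','side%s.png'%k);b=snap('top','top%s.png'%k)
s=manip.sense();z=s['tcp_pos'][2]+.0155;print('z block',z)
move(.503,.1482,.09,6.9)
for n in('side','top'):
    for r in manip.masks_of(n,'plate_block')[:1]: print(n,r['p'],r['position'],r['pixels'].sum()); np.save('m_%s.npy'%n,r['pixels'])
f=lambda im,c:cv2.resize(im[c[1]-45:c[1]+45,c[0]-50:c[0]+50],None,fx=4,fy=4,interpolation=cv2.INTER_CUBIC)
cv2.imwrite('pics/look%s.png'%k,np.hstack([f(a,(228,180)),f(b,(208,205))])[:,:,::-1])
E
python3 look.py 1
```

```text
z block 0.10588891521510757
t 6.7 tool shift [3.1 3.9 0.4] turn -0.31 q [ 0.07  0.61  1.8   0.    0.73 -1.62] tcp [0.5065 0.1447 0.0904] F [ 1.2  0.1 -3.9] gap 0.319
side 0.76 [220.5, 173.2] 444
top 0.65 [213.1, 229.3] 315
```

View pics/look1.png

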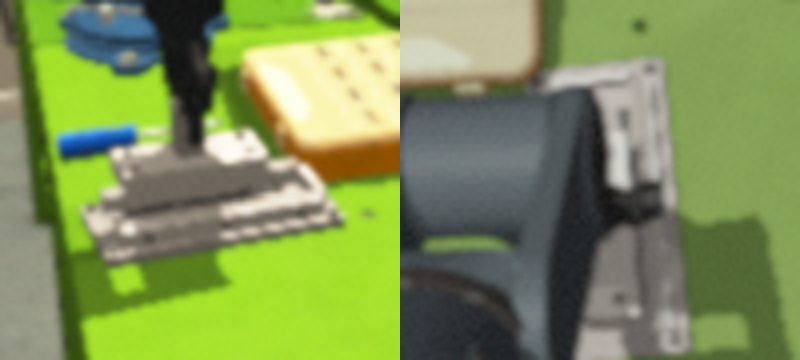

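```bash
cat > ov.py <<'E'
from fit import *
import sys
k=sys.argv[1]; dz=.0155
s=manip.sense();R=rot();X=s['tcp_pos'];yaw=np.arctan2(R[1,1],R[0,1])-np.pi/2
print(X,yaw)
fx=[float(v) for v in sys.argv[2:5]]
def draw(n,c,w,h,F):
    im=cv2.imread('pics/%s%s.png'%(n,k));x0,y0=c[0]-w//2,c[1]-h//2
    im=cv2.resize(im[y0:y0+h,x0:x0+w],None,fx=F,fy=F,interpolation=cv2.INTER_CUBIC)
    def poly(P,pose,col):
        q=np.array([proj(n,p) for p in place(np.array(P),*pose)]);q=((q+.5-[x0,y0])*F).astype(np.int32);cv2.polylines(im,[q],True,col,1)
    pp=(X[0],X[1],X[2]+dz,yaw); r=lambda a,b,z:[[-a,-b,z],[a,-b,z],[a,b,z],[-a,b,z]]
    poly(r(.07,.03,-.046),pp,(0,0,255));poly(r(.07,.03,-.026),pp,(0,0,255))
    fp=(fx[0],fx[1],0,fx[2]); poly(r(.118,.056,.012),fp,(255,0,0));poly(r(.118,.056,0),fp,(255,0,0)); poly(r(.1,.0375,.036),fp,(255,0,255))
    return im
cv2.imwrite('pics/ov%s.png'%k,np.hstack([draw('side',(225,180),80,90,5),draw('top',(215,205),80,90,5)]))
E
python3 ov.py 1 .5235 .1506 .12
```

```text
[0.50642907 0.14507763 0.09058344] 0.11577903514920074
```

View pics/ov1.png

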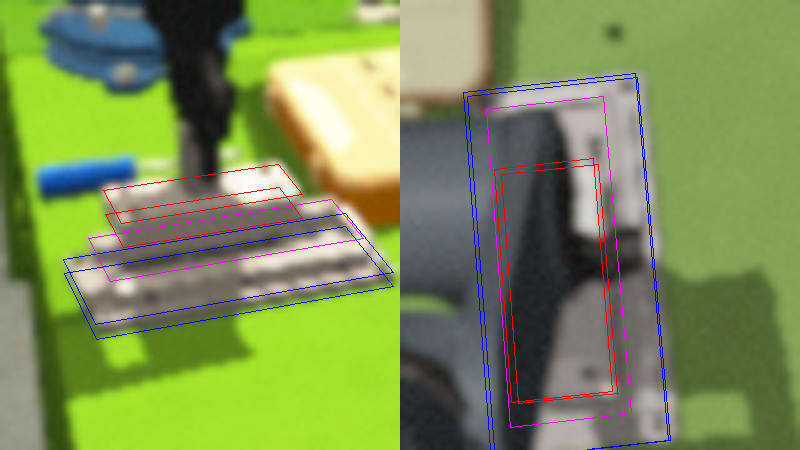

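```bash
python3 -c "
import cv2,numpy as np
a=cv2.imread('pics/top1.png')[205:255,205:255];b=cv2.imread('pics/side1.png')[160:210,200:275]
f=lambda i,F:cv2.createCLAHE(3,(2,2)).apply(cv2.resize(cv2.cvtColor(i,cv2.COLOR_BGR2GRAY),None,fx=F,fy=F,interpolation=cv2.INTER_CUBIC))
A=f(a,6.4);B=f(b,6.4)
cv2.imwrite('pics/z1.png',np.hstack([A,B]))"
```

```text
(no output)
```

View pics/z1.png

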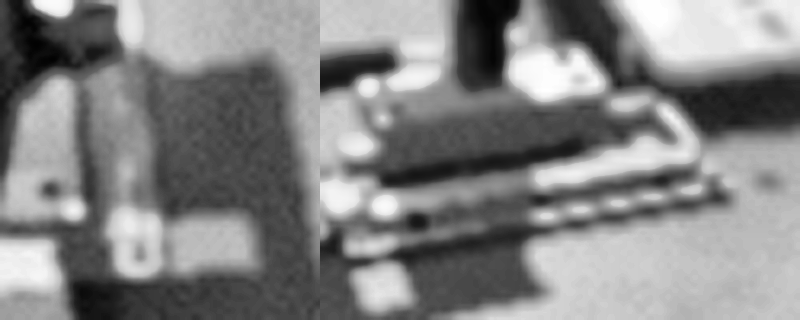

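```bash
python3 -c "
from h import *
X=np.array([.5064,.1451]);yaw=.118
c,s=np.cos(yaw),np.sin(yaw);R=np.array([[c,-s],[s,c]])
P=onz('top',(205+83/6.4-.5,205+218/6.4-.5),.080)[:2]
F=onz('top',(205+160/6.4-.5,205+275/6.4-.5),.008)[:2]
pc=P-R@[-.07,-.03];fc=F-R@[-.118,-.056]
print('plate meas-tcp, in channel axes',R.T@(pc-X),'fix',fc)
print('tcp in channel per top-relative',R.T@(pc-fc),'bias corrected fix',fc-(pc-X))
# side: far right corners / edges
for nm,px,z in(('plate near-bottom line',[(385,180),(600,140)],.0599),('base near bottom',[(350,258),(725,200)],.0)):
  for p in px:
    W=onz('side',(200+(p[0]-320)/6.4-.5,160+p[1]/6.4-.5),z)[:2]; print(nm,R.T@(W-X))
"
```

```text
plate meas-tcp, in channel axes [-0.00223027 -0.00108427] fix [0.52420403 0.1468945 ]
tcp in channel per top-relative [-0.02012175 -0.0007703 ] bias corrected fix [0.52629114 0.1482338 ]
plate near-bottom line [-0.07533057 -0.05887042]
plate near-bottom line [ 0.05512701 -0.05319251]
base near bottom [-0.09444292 -0.0347493 ]
base near bottom [ 0.13720965 -0.04361206]
```

Emit:
{"name": "step_arm", "arguments": {
  "targets": "0 0 10 0;0 0 20 0;0 0 24 0;0 0 26 0;0 0 26 0;0 0 26 0"
}}

```text
t: 7.4
tcp_pos: [0.5055, 0.1454, 0.0634]
tool_rot: [-0.058, 0.998, -0.0, 0.0]
force: [0.7, -0.6, -3.8]
finger_gap: 0.316
gripper_force: 81.2
```

Emit:
{"name": "step_arm", "arguments": {
  "targets": "0 0 1.5 0;0 0 3 0;0 0 4 0;0 0 4 0;0 0 4 0"
}}

```text
t: 7.9
tcp_pos: [0.5056, 0.1452, 0.0595]
tool_rot: [-0.058, 0.998, -0.0, 0.0]
force: [-0.1, -0.7, -4.2]
finger_gap: 0.316
gripper_force: 81.2
```

Emit:
{"name": "step_arm", "arguments": {
  "targets": "0 0 1 0;0 0 2 0;0 0 3 0;0 0 3 0;0 0 3 0"
}}

```text
t: 8.4
tcp_pos: [0.5053, 0.1452, 0.0563]
tool_rot: [-0.058, 0.998, -0.0, -0.0]
force: [0.4, -2.2, -4.2]
finger_gap: 0.316
gripper_force: 81.2
```

Emit:
{"name": "step_arm", "arguments": {
  "targets": "0 0 0.5 0;0 0 1.5 0;0 0 2.5 0;0 0 2.5 0;0 0 2.5 0"
}}

```text
t: 8.9
tcp_pos: [0.5054, 0.1452, 0.0544]
tool_rot: [-0.058, 0.998, -0.0, 0.0]
force: [-1.8, -2.4, 2.7]
finger_gap: 0.318
gripper_force: 82.0
```

Emit:
{"name": "step_arm", "arguments": {
  "targets": "-2 0 0.6 0;-4 0 0.6 0;-6 0 0.6 0;-8 0 0.6 0;-8 0 0.6 0"
}}

```text
t: 9.4
tcp_pos: [0.5066, 0.1455, 0.0543]
tool_rot: [-0.059, 0.998, -0.001, -0.007]
force: [-12.6, -5.8, 18.3]
finger_gap: 0.32
gripper_force: 84.2
```

Emit:
{"name": "step_arm", "arguments": {
  "targets": "-0.7 0 0.3 0;-1.4 0 0.3 0;-2 0 0.3 0;-2 0 0.3 0"
}}

```text
t: 9.8
tcp_pos: [0.5069, 0.1456, 0.0543]
tool_rot: [-0.059, 0.998, -0.001, -0.008]
force: [-16.5, -6.3, 22.7]
finger_gap: 0.316
gripper_force: 84.7
```

Emit:
{"name": "step_arm", "arguments": {
  "targets": "4 0 0 0;4 0 -0.8 0;4 0 -1.2 0;4 0 -1.2 0"
}}

```text
t: 10.2
tcp_pos: [0.5074, 0.1456, 0.0544]
tool_rot: [-0.059, 0.998, -0.0, -0.004]
force: [-6.8, -4.3, 8.1]
finger_gap: 0.318
gripper_force: 82.7
```

Emit:
{"name": "step_arm", "arguments": {
  "targets": "-0.5 0 0 0;-1 0 0 0;-1 0 0 0"
}}

```text
t: 10.5
tcp_pos: [0.5075, 0.1457, 0.0544]
tool_rot: [-0.059, 0.998, -0.0, -0.005]
force: [-9.6, -4.5, 9.5]
finger_gap: 0.32
gripper_force: 82.9
```

Emit:
{"name": "step_arm", "arguments": {
  "targets": "0 -1 -0.6 0;0 -1 -0.6 0;0 -1 -0.6 0"
}}

```text
t: 10.8
tcp_pos: [0.513, 0.1456, 0.0545]
tool_rot: [-0.058, 0.998, 0.0, 0.0]
force: [-0.7, 0.3, -3.6]
finger_gap: 0.317
gripper_force: 81.4
```

Emit:
{"name": "step_arm", "arguments": {
  "targets": "-1 0 0 0;-1 0 0 0;-1 0 0 0"
}}

```text
t: 11.1
tcp_pos: [0.5137, 0.1454, 0.0546]
tool_rot: [-0.058, 0.998, 0.0, 0.0]
force: [0.1, -0.3, -3.9]
finger_gap: 0.316
gripper_force: 81.4
```

Emit:
{"name": "step_arm", "arguments": {
  "targets": "-1 0 0.3 0;-2 0 0.3 0;-3 0 0.3 0;-3 0 0.3 0"
}}

```text
t: 11.5
tcp_pos: [0.5171, 0.1456, 0.0546]
tool_rot: [-0.058, 0.998, 0.0, 0.001]
force: [0.8, 0.1, -4.0]
finger_gap: 0.317
gripper_force: 81.5
```

Emit:
{"name": "step_arm", "arguments": {
  "targets": "-1 0 0 0;-2 0 0 0;-3 0 0 0;-3 0 0 0"
}}

```text
t: 11.9
tcp_pos: [0.5199, 0.146, 0.0545]
tool_rot: [-0.058, 0.998, 0.0, 0.0]
force: [0.1, -0.4, -4.2]
finger_gap: 0.32
gripper_force: 81.5
```

Emit:
{"name": "step_arm", "arguments": {
  "targets": "0 0 0.5 0;0 0 0.9 0;0 0 0.9 0"
}}

```text
t: 12.2
tcp_pos: [0.5199, 0.146, 0.0543]
tool_rot: [-0.058, 0.998, -0.0, 0.001]
force: [-1.5, -0.3, 3.3]
finger_gap: 0.32
gripper_force: 82.1
```

Emit:
{"name": "step_arm", "arguments": {
  "targets": "-0.5 0 -0.3 0;-1 0 -0.3 0;-1.5 0 -0.3 0;-2 0 -0.3 0;-2 0 -0.3 0"
}}

```text
t: 12.7
tcp_pos: [0.5201, 0.146, 0.0543]
tool_rot: [-0.058, 0.998, -0.0, -0.001]
force: [-4.0, -1.5, 6.6]
finger_gap: 0.317
gripper_force: 82.5
```

Emit:
{"name": "step_arm", "arguments": {
  "targets": "-0.5 0 0 0;-1 0 0 0;-1.5 0 0 0;-2 0 0 0;-2 0 0 0"
}}

```text
t: 13.2
tcp_pos: [0.5202, 0.1461, 0.0543]
tool_rot: [-0.058, 0.998, -0.0, -0.003]
force: [-6.5, -2.5, 10.2]
finger_gap: 0.317
gripper_force: 82.9
```

Emit:
{"name": "step_arm", "arguments": {
  "targets": "2 0 0 0;2 0 -0.5 0;1 0 -0.5 0;0.5 0 -0.5 0;0.5 0 -0.5 0"
}}

```text
t: 13.7
tcp_pos: [0.5212, 0.1463, 0.0543]
tool_rot: [-0.058, 0.998, -0.0, -0.002]
force: [-5.2, -1.5, 5.7]
finger_gap: 0.314
gripper_force: 82.3
```

Emit:
{"name": "step_arm", "arguments": {
  "targets": "0 0 0.5 0;0 0 0.5 0;0 0 0.8 0"
}}

```text
t: 14.0
tcp_pos: [0.5213, 0.1463, 0.0542]
tool_rot: [-0.058, 0.998, -0.0, -0.002]
force: [-6.7, -0.1, 13.4]
finger_gap: 0.317
gripper_force: 83.0
```

Emit:
{"name": "step_arm", "arguments": {
  "targets": "0 0 -1.3 0;0 0 -1.3 0;-0.5 0 -1.3 0;-1 0 -1.3 0;-1 0 -1.3 0"
}}

```text
t: 14.5
tcp_pos: [0.524, 0.1465, 0.0546]
tool_rot: [-0.058, 0.998, 0.0, -0.0]
force: [0.0, 0.3, -3.0]
finger_gap: 0.315
gripper_force: 81.6
```

Emit:
{"name": "step_arm", "arguments": {
  "targets": "0 0 0.3 0;0 0 0.6 0;0 0 0.6 0"
}}

```text
t: 14.8
tcp_pos: [0.5241, 0.1465, 0.0544]
tool_rot: [-0.058, 0.998, -0.0, 0.0]
force: [0.3, 0.3, -2.1]
finger_gap: 0.315
gripper_force: 81.6
```

Emit:
{"name": "step_arm", "arguments": {
  "targets": "-0.7 0 0 0;-1.4 0 0 0;-2 0 0 0;-2 0 0 0;-2 0 0.5 0;-2 0 0.7 0"
}}

```text
t: 15.4
tcp_pos: [0.5264, 0.1467, 0.0536]
tool_rot: [-0.058, 0.998, 0.0, 0.001]
force: [0.3, 0.9, -3.0]
finger_gap: 0.322
gripper_force: 81.6
```

Emit:
{"name": "step_arm", "arguments": {
  "targets": "0 0 -0.8 0;-0.7 0 -0.8 0;-1.4 0 -0.8 0;-2 0 -0.8 0;-2 0 0 0;-2 0 0 0"
}}

```text
t: 16.0
tcp_pos: [0.5277, 0.1469, 0.0535]
tool_rot: [-0.058, 0.998, -0.0, -0.0]
force: [-0.8, 0.1, -4.4]
finger_gap: 0.318
gripper_force: 81.6
```

Emit:
{"name": "step_arm", "arguments": {
  "targets": "0 0 0.5 0;0 0 1 0;0 0 1.5 0;0 0 1.5 0"
}}

```text
t: 16.4
tcp_pos: [0.5281, 0.147, 0.0522]
tool_rot: [-0.058, 0.998, -0.0, 0.0]
force: [-0.8, -0.5, -4.2]
finger_gap: 0.32
gripper_force: 81.6
```

Emit:
{"name": "step_arm", "arguments": {
  "targets": "0 0 1 0;0 0 2 0;0 0 3 0;0 0 4 0;0 0 4 0;0 0 4 0"
}}

```text
t: 17.0
tcp_pos: [0.5284, 0.147, 0.0481]
tool_rot: [-0.058, 0.998, 0.0, 0.001]
force: [2.6, -0.6, -5.9]
finger_gap: 0.314
gripper_force: 81.5
```

Emit:
{"name": "step_arm", "arguments": {
  "targets": "0 0 0.5 0;0 0 1 0;0 0 1.5 0;0 0 1.5 0"
}}

```text
t: 17.4
tcp_pos: [0.5284, 0.147, 0.0474]
tool_rot: [-0.058, 0.998, -0.0, 0.001]
force: [1.5, 0.8, 3.6]
finger_gap: 0.319
gripper_force: 81.9
```

Emit:
{"name": "step_arm", "arguments": {
  "targets": "0 0 1 0;0 0 2 0;0 0 3 0;0 0 4 0;0 0 5 0;0 0 5 0;0 0 5 0"
}}

```text
t: 18.1
tcp_pos: [0.5285, 0.147, 0.0426]
tool_rot: [-0.058, 0.998, 0.0, 0.001]
force: [0.8, 1.5, 8.2]
finger_gap: 0.321
gripper_force: 82.7
```

Emit:
{"name": "step_arm", "arguments": {
  "targets": "0 0 0.5 0;0 0 1 0;0 0 1.5 0;0 0 1.5 0"
}}

```text
t: 18.5
tcp_pos: [0.5285, 0.147, 0.0425]
tool_rot: [-0.058, 0.998, -0.0, 0.001]
force: [-1.2, -0.5, 19.1]
finger_gap: 0.319
gripper_force: 84.3
```

Emit:
{"name": "step_arm", "arguments": {
  "targets": "0 0 0.7 0;0 0 0.7 0;0 0 0.7 0;0 0 0.7 0;0 0 0.7 0"
}}

```text
t: 19.0
tcp_pos: [0.5285, 0.147, 0.0425]
tool_rot: [-0.058, 0.998, -0.0, 0.001]
force: [-2.6, 0.1, 23.8]
finger_gap: 0.318
gripper_force: 85.1
```

```bash
python3 look.py 2
```

```text
z block 0.05794252768734115
t 19.1 tool shift [ 25.    4.1 -47.6] turn -0.22 q [ 0.07  0.72  1.76 -0.    0.66 -1.62] tcp [0.5285 0.147  0.0424] F [-2.6 -1.2 23.2] gap 0.316
side 0.74 [226.9, 181.1] 284
```

View pics/look2.png

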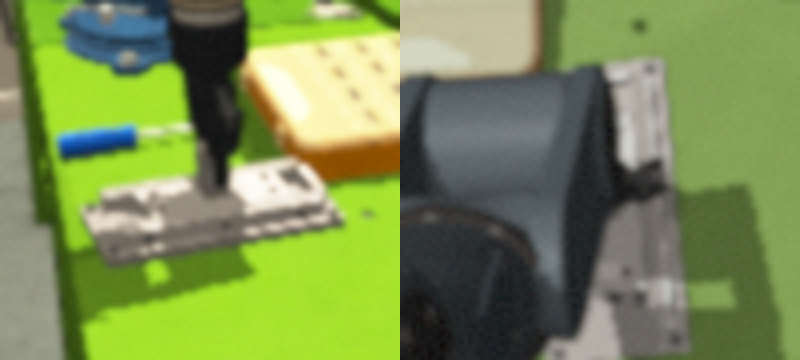

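The picture shows the plate sunk flat between the rails, with its top about at ridge level around (225,180) in the side view. The gripper still holds the block. The block centre reads z = 0.058 m, which is 46 mm above the floor.

```bash
python3 -c "
from station import manip
print(manip.sign_off())"
```

```text
the job is handed in; nothing more can be done
None
```

I slid the plate until its holes dropped over the pins and handed the job in with it pressed fully home on the channel floor, still gripped, under about 24 N, after about 19 s; it rode the pin tips with a few sub-millimetre lifts to free it when friction stuck it.

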